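# Snap the inspection cover into the gear housing with a press block

## Task

Close the small gear housing. Set the shorter of the two loose covers, the one with a corner cut out, into the housing's opening with the cut corner at the upright pin and let go of it, so that it rests on the two sprung rollers. Then take the cork sanding block and with it press straight down on the cover's grip bar, not with the fingers, until the cover snaps past the rollers and its lip lies fully down on the rim; lay the block flat on the table again and leave the other things where they are.

Things in the scene. Friction and masses are not known exactly. Their poses are not given: they have to be found in the camera images.
- housing_mouth (a point): Centre of the opening of the gear housing, at rim height, 50 mm above the table. The housing is a grey painted cast box fixed to the table, 150 (x) x 124 (y) mm, with foot lugs reaching 95 mm from the centre along +-x. Opening 96 (x) x 63 (y) mm with a bright 45 degree bevel, 4 mm wide and deep, round it. z up.
- housing_pin (a point): Top of the upright steel pin at one corner of the housing's rim, at x +55.5, y +39.5 mm from the middle of the opening; the pin is 8 mm thick and stands 22 mm above the rim.
- catch_left (a joint): Sprung steel roller in the housing's long wall at +y: lies along x, 14 mm below the rim, 14 mm thick, protrudes 5 mm. 0 = sprung out, grows (m) as it is pushed into the wall, at most 7 mm; about 5 N at first, 1 N more per mm.
- catch_right (a joint): The same roller in the long wall at -y.
- cover_grip (a point): Centre of the grip bar of the shorter cover, half-way up the bar, 51 mm above the cover's underside. Plain grey painted metal, loose, 0.12 to 0.22 kg. Lip 128 (x) x 96 (y) x 6 mm, corner at +x +y cut out 17 x 17 mm; on it, centred, the bar 60 (x) x 22 (y) x 24 mm high: bar's top 12 mm above this point, lip's top 12 mm and lip's underside 18 mm below. Goes in with its x, y along the housing's x, y.
- cover_foot (a point): Centre of the shorter cover's underside, on which it stands: the foot of its plug, which reaches 33 mm down from the lip. Bead 92 x 60 x 6 mm, 20 mm below the lip; under it a 7 mm foot 84 x 51 mm. Set in the mouth, the bead rests on the rollers with this point about 15 mm below the rim (lip 18 mm clear of it). About 13 N pushes it past; fully home, lip on rim, this point is 33 mm below the rim.
- block_center (a point): Centre of the sanding block (cork block wrapped in brown abrasive paper), loose, 0.07 kg, about 51 (x) x 91 (y) x 31 mm high (z); grasp it across its 51 mm. It lies flat, z up.
- long_cover_grip (a point): Centre of the grip bar of the longer cover, which belongs to another housing and does not fit: same make, lip 150 (x) x 96 (y) mm with no corner cut out; grip bar 60 x 22 x 24 mm, its top 63 mm above the table. Leave it.
- small_green_box: Small green plastic box 71 (x) x 103 (y) x 34 mm, loose; origin at the centre of its underside. Leave it.
- whetstone_center (a point): Centre of a grey whetstone 33 (x) x 68 (y) x 27 mm, loose, behind the housing. Leave it.
- blank_center (a point): Centre of a dark square wooden blank 27 (x) x 140 (y) x 27 mm, loose, lying close in front of the housing. Leave it.
Not all that is in view belongs to the job. There is more than one size of the part that bears block_center; the job needs the larger.

How it is judged:
By the outcome, as a careful person would: the job done as asked, in the order asked, and still so for the second after the job is handed in, with the robot touching nothing.
It also fails if it takes over 64 s, if anything falls off the work surface, if the arm or the gripper's body presses on something with over 40 N, if the wrist force passes 120 N, or if a joint passes its speed limit or range.

## Robot

A 6-joint arm with a two-finger parallel gripper is mounted at the origin on a cart in front of the work surface, level with it; the furniture and walls round the work are solid. World frame = base frame: x ahead of the robot, y to its left, z up, the work surface at z = 0. Lengths are in mm, angles in degrees, forces in N, time in s.
With the tool pointing down it reaches from about 300 to 850 mm from the base axis. Payload 4.2 kg.
Tool frame: the origin (TCP) lies midway between the tips of the shut fingers; the grasp point (between the pads) lies 19 mm behind it; z points along the fingers, x is the direction in which the jaws open and shut, and the axes are right-handed (so a half turn about z gives the same grasp; the last joint's range is limited). The gripper opens to 91 mm and grips with 3 to 60 N. Pads are 32 mm wide; open, the fingers measure 118 mm over their backs; the gripper's body (76 mm by 178 mm) begins 60 mm behind the grasp point.
Start: joints at [62.51, 18.312, 89.639, -0, 72.044, -1.146], TCP at [255.172, 515.297, 213.976] pointing down, gripper open.
Joint ranges: [-177.97, 177.97], [-48.28, 115.42], [12.27, 149.76], [-77.06, 257.06], [2.81, 150.46], [-146.56, 146.56]. Speed limits (degrees/s): [147.25, 147.25, 180, 180, 180, 180].

## Interface

Orientations are given as [roll, pitch, yaw] about the fixed x, y, z axes, in that order (R = Rz(yaw) Ry(pitch) Rx(roll)).
In Python, from workcell import monitor, vision, job, models gives the robot as it stands.
- The arm moves only by the shell command python3 -m creep 'ROWS' [FORCE]. ROWS is text: rows parted by semicolons, each of 7 numbers parted by spaces: the shift along the world's x, y, z in cm, then the turn, a rotation vector about the world's x, y, z in rad, then the gripper's target within -1 to 1 (shut at 1, half-way at 0, fully open at -1). In form: tx ty tz ax ay az hand; .... A call has 1 to 12 rows; each row shifts and turns the pose as measured when the row begins; what a row does not reach is not made up. A row lasts 1/12 s, in which the tool goes at most 41.7 mm and 7.16 degrees, less where a joint would pass 70% of its speed; a pose out of reach is approached as far as the arm can. A call is refused whole if a number of a shift passes 4.17 or a number of a turn 0.125, either way. A call with a gripper value outside its range is refused whole. The fingers move at their own pace and stop on an object; FORCE is the grip in N (left out, the last holds). Time passes only in rows, so rows that do not move let the fingers close. It gives the time, the measured TCP pose, the force and the opening at its end, in the units of the state.
- monitor.state(): the state, without advancing time (a new reading comes with each control period).
- vision.grab_frame(name): name is "scene" or "top" or "wrist"; returns a dict with "img" (480x640x3 uint8, red, green, blue), "mtx" (3x3 intrinsics, pixels), "view" (4x4, takes a point from world to camera coordinates). Camera axes: x right, y down, z forward; pixel columns grow to the right and rows downward; lengths in mm; the calibration is good to about 2 mm. The wrist camera is an equidistant fisheye: a pixel r from the principal point sees the ray r / f radians off the axis. A picture is of the moment at which its call begins. There is no depth.
- job.job_done(): hands the job in, once; it reports no verdict.
Trained networks look in the newest picture that a camera, given by its name, has taken for a name from the list of things; names that differ only in an ending like _2 or _b are one class to them, and where a whole thing is asked for, a point or a joint stands for the part that bears it (a point fixed in the world has none). Each returns a list of dicts, best first, with "confidence" (0 to 1); they miss things now and then, are a little off and sometimes report something else, mostly with a low value. They report only what shows in the picture. A call takes as long as a camera call. They do not tell look-alikes from the thing itself.
- models.search_frame(camera, query): "rect" ([left, top, right, bottom] in pixels, round what is visible of it).
- models.mark_of(camera, query): "at" ([column, row] in pixels: a listed point, or the origin of a listed thing).
The state is a dict: "time_s": time; "qpos": joint angles; "qvel": joint speeds; "effort": joint torques, N m; "ee_pos": TCP position; "ee_rot": TCP orientation; "force": force on the tool from outside, world axes, zero at the start; "torque": the same for the moment, N m; "gripper_width": finger opening in mm.
Only numpy, scipy, OpenCV 4.12 (cv2) and the standard library are available. Lean on these libraries where they do the work, as an engineer would, in place of code of your own. Each camera call takes 0.05 s, during which the arm holds its last target.

## Working session

There is one attempt and no reset: what is moved stays moved. The work goes in short steps, Python scripts to look and compute and a shell command to move; the robot and the scene stay as the last step left them, time stands still between calls to the robot, and variables do not carry over. Pictures are saved under pics/ and viewed, and the job is handed in when it is done.

```bash
mkdir -p pics; ls
python3 - <<'E'
from workcell import monitor, vision, models
import cv2
s=monitor.state(); print(s)
for n in ["scene","top","wrist"]:
    f=vision.grab_frame(n); cv2.imwrite(f"pics/{n}0.png",f["img"][:,:,::-1]); print(n,f["mtx"].tolist(),f["view"].round(3).tolist())
E
```

```text
pics
{'time_s': 0.0, 'qpos': array([ 6.25092962e+01,  1.83524221e+01,  8.97069013e+01,  1.23828630e-04,
        7.20430359e+01, -1.14682666e+00]), 'qvel': array([-0.00851153,  0.06650606, -0.0449857 ,  0.020643  ,  0.04475906,
       -0.02579907]), 'effort': array([-9.18880323e-04, -4.12445748e+01, -2.31980091e+01,  7.26771913e-02,
        4.55685973e-02, -1.54799482e-04]), 'ee_pos': array([254.93438885, 514.83305075, 213.10909181]), 'ee_rot': array([-1.79997834e+02,  1.02336516e-01,  6.36560865e+01]), 'force': array([ 0.97096211, -0.00714479, -0.48748069]), 'torque': array([ 0.00574731,  0.01947301, -0.01487363]), 'gripper_width': 91.35686958950255}
scene [[553.2294403700758, 0.0, 322.39174240627807], [0.0, 553.2294403700758, 241.20562184921977], [0.0, 0.0, 1.0]] [[0.807, -0.591, -0.018, -463.837], [-0.334, -0.431, -0.838, 239.057], [0.488, 0.682, -0.545, 939.356], [0.0, 0.0, 0.0, 1.0]]
top [[480.1569234656321, 0.0, 322.37226888616215], [0.0, 480.1569234656321, 239.20953861451173], [0.0, 0.0, 1.0]] [[0.009, -1.0, 0.018, -58.155], [-0.988, -0.011, -0.154, 563.071], [0.154, -0.016, -0.988, 1151.632], [0.0, 0.0, 0.0, 1.0]]
wrist [[371.64829954431775, 0.0, 326.6206910725997], [0.0, 371.64829954431775, 243.50588687815437], [0.0, 0.0, 1.0]] [[0.443, 0.896, -0.001, -573.663], [0.866, -0.428, 0.258, -28.911], [0.231, -0.116, -0.966, 389.532], [0.0, 0.0, 0.0, 1.0]]
```

View pics/scene0.png

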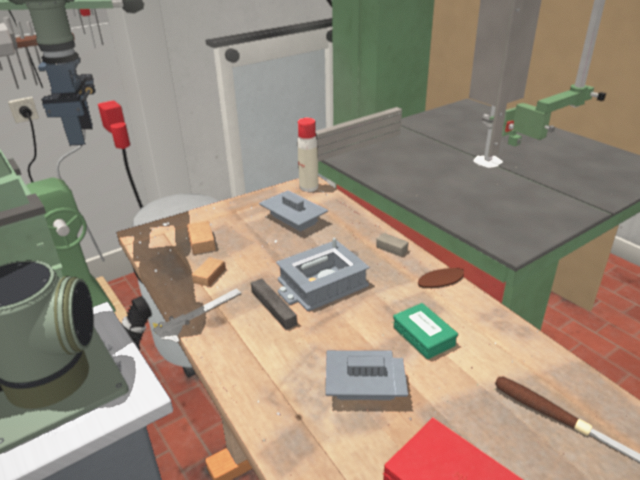

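View pics/top0.png

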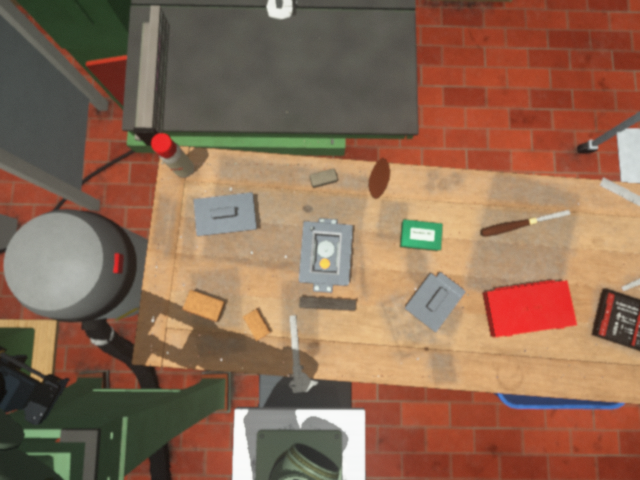

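View pics/wrist0.png

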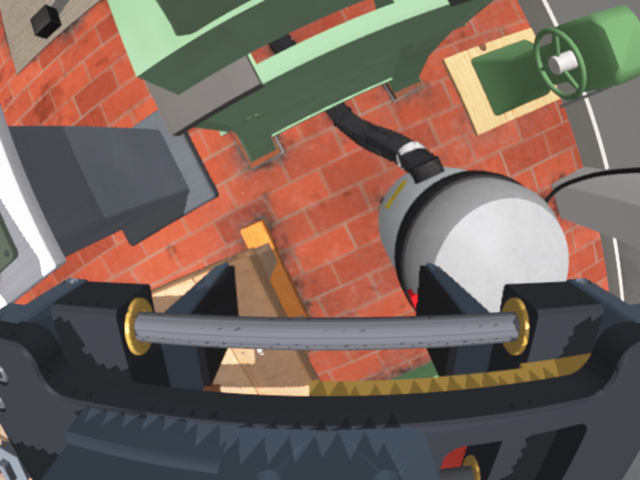

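```bash
cat > h.py <<'E'
import numpy as np, cv2
from workcell import monitor, vision, models
def ray(f,uv,fish=False):
    K,V=f["mtx"],f["view"]; R=V[:3,:3]; t=V[:3,3]
    d=np.array([(uv[0]-K[0,2])/K[0,0],(uv[1]-K[1,2])/K[1,1]])
    if fish:
        r=np.hypot(*d); d=np.array([*(d/r*np.sin(r)),np.cos(r)]) if r>0 else np.array([0,0,1.])
    else: d=np.array([*d,1.])
    return -R.T@t, R.T@d
def atz(f,uv,z,fish=False):
    o,d=ray(f,uv,fish); return o+d*(z-o[2])/d[2]
def proj(f,p,fish=False):
    K,V=f["mtx"],f["view"]; c=V[:3,:3]@np.asarray(p,float)+V[:3,3]
    if fish:
        r=np.hypot(c[0],c[1]); th=np.arctan2(r,c[2]); q=c[:2]/r*th
    else: q=c[:2]/c[2]
    return q*K[0,0]+K[:2,2]
E
python3 - <<'E'
from h import *
f={n:vision.grab_frame(n) for n in ["scene","top"]}
Z=dict(housing_mouth=50,housing_pin=72,cover_grip=51,cover_foot=0,block_center=15.5,long_cover_grip=51,small_green_box=0,whetstone_center=13.5,blank_center=13.5)
for q,z in Z.items():
    for n in f:
        for m in models.mark_of(n,q): print(q,n,np.round(m["at"],1),round(m["confidence"],2),atz(f[n],m["at"],z).round(1))
E
```

```text
housing_mouth scene [322.7 263.9] 0.58 [531.4 -62.3  50. ]
housing_mouth scene [289.1 200.2] 0.51 [625.7 205.8  50. ]
housing_mouth top [325.8 250.3] 0.81 [535.1 -61.1  50. ]
housing_pin scene [332.1 236. ] 0.6 [589.7 -17.2  72. ]
housing_pin scene [275.4 300.9] 0.34 [ 377.8 -128.2   72. ]
housing_pin top [313.9 226.4] 0.64 [590.7 -31.1  72. ]
cover_grip scene [364.7 363.4] 0.71 [ 420.3 -328.3   51. ]
cover_grip top [435.8 301.3] 0.92 [ 412.6 -330.2   51. ]
cover_foot scene [362.3 387.4] 0.74 [ 415.4 -329.9    0. ]
block_center scene [202.3 238.3] 0.88 [399.2 230.8  15.5]
block_center scene [208.3 272.3] 0.63 [349.9 100.6  15.5]
block_center top [255.9 325. ] 0.75 [351.3 109.7  15.5]
block_center top [202.4 307.2] 0.74 [393.7 243.7  15.5]
long_cover_grip scene [292.7 201.2] 0.83 [628.8 194.5  51. ]
long_cover_grip top [222.7 212.3] 0.81 [627.5 196.2  51. ]
small_green_box scene [424.4 334.8] 0.95 [ 587.3 -301.6    0. ]
small_green_box top [418.1 236.7] 0.91 [ 580.  -301.6    0. ]
whetstone_center scene [391.4 246.1] 0.81 [724.5 -59.2  13.5]
whetstone_center top [319.6 173.5] 0.8 [741.9 -44.3  13.5]
blank_center scene [270.7 304.7] 0.6 [399.6 -69.2  13.5]
blank_center top [328.9 301.3] 0.72 [411.2 -70.7  13.5]
```

Run:
```python
import cv2,numpy as np
t=cv2.imread("pics/top0.png"); s=cv2.imread("pics/scene0.png")
def c(im,x,y,w,h): return cv2.resize(im[y:y+h,x:x+w],(400,300),interpolation=cv2.INTER_CUBIC)
a=np.vstack([np.hstack([c(t,395,255,80,60+20*0),c(t,285,210,80,60)]),np.hstack([c(t,180,275,112,84),c(t,185,180,80,60)])])
a[0:2]=0
cv2.imwrite("pics/crop1.png",a)
a=np.vstack([np.hstack([c(s,310,330,112,84),c(s,262,230,120,90)]),np.hstack([c(s,160,215,120,90),c(t,395,262,80,60)])])
cv2.imwrite("pics/crop2.png",a)
```

```text
(no output)
```

View pics/crop1.png

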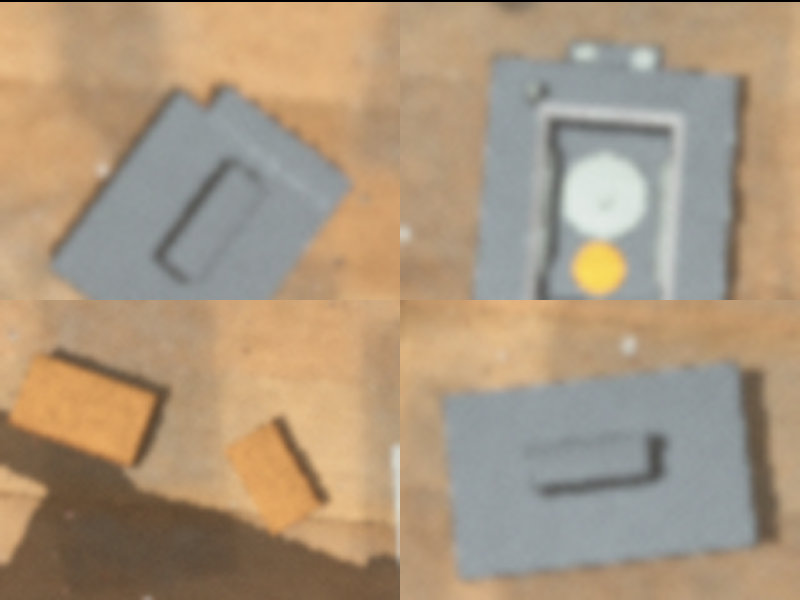

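View pics/crop2.png

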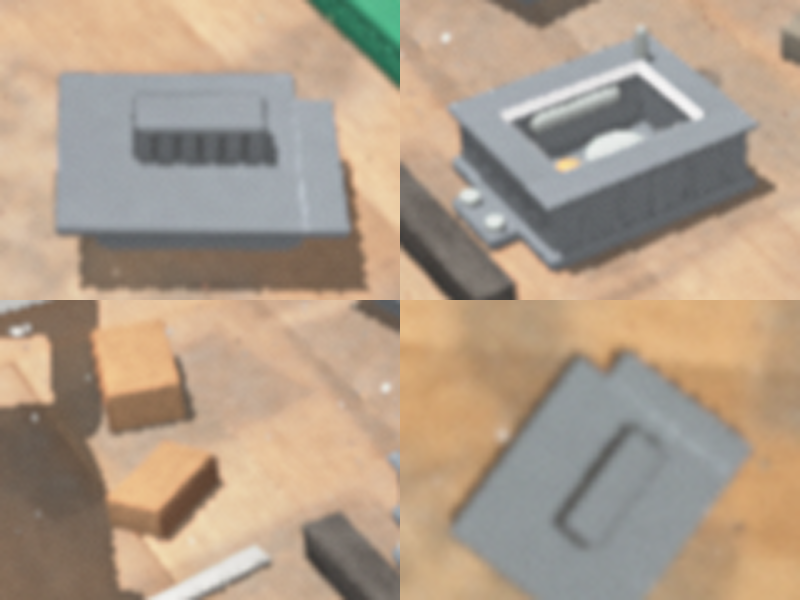

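```bash
cat >> h.py <<'E'
def boxpts(b):
    x0,x1,y0,y1,z0,z1=b
    return np.array([[x,y,z] for x in(x0,x1) for y in(y0,y1) for z in(z0,z1)],float)
COVER=[(-64,47,-48,48,33,39),(-64,64,-48,31,33,39),(-46,46,-30,30,7,13),(-42,42,-25.5,25.5,0,33),(-30,30,-11,11,39,63)]
HOUSE=[(-75,75,-62,62,0,50),(51.5,59.5,35.5,43.5,50,72)]
BLOCK=[(-25.5,25.5,-45.5,45.5,0,31)]
def place(P,p):
    c,s=np.cos(np.radians(p[2])),np.sin(np.radians(p[2]))
    return P@np.array([[c,s,0],[-s,c,0],[0,0,1]])+[p[0],p[1],p[3] if len(p)>3 else 0]
def sil(f,boxes,p,roi,S=6,fish=False):
    x0,y0,x1,y1=roi; m=np.zeros(((y1-y0)*S,(x1-x0)*S),np.uint8)
    for b in boxes:
        q=np.array([proj(f,v,fish) for v in place(boxpts(b),p)])
        q=((q-[x0-.5,y0-.5])*S-.5)
        h=cv2.convexHull(q.astype(np.float32)); cv2.fillConvexPoly(m,np.round(h).astype(np.int32),1)
    return m.astype(bool)
def gray_mask(img,roi,S=6,col=None):
    x0,y0,x1,y1=roi
    c=cv2.resize(img[y0:y1,x0:x1],None,fx=S,fy=S,interpolation=cv2.INTER_CUBIC)
    c=c.astype(int)
    return c
from scipy.optimize import minimize
def fit(fs,boxes,masks,rois,p0):
    def cost(p):
        e=0
        for f,m,r in zip(fs,masks,rois):
            s=sil(f,boxes,p,r); e+=1-(s&m).sum()/(s|m).sum()
        return e/len(fs)
    best=None
    for k in range(2):
        st=np.vstack([p0]+[np.array(p0)+d for d in ([6,0,0],[0,6,0],[0,0,6])])
        r=minimize(cost,p0,method="Nelder-Mead",options=dict(initial_simplex=st,xatol=.05,fatol=1e-4,maxiter=150)); p0=r.x
    return r.x,r.fun
E
cat > fit1.py <<'E'
from h import *
T=vision.grab_frame("top"); S_=vision.grab_frame("scene")
def gm(f,roi):
    c=gray_mask(f["img"],roi); m=(c[...,0]-c[...,2])<25
    n,l,st,_=cv2.connectedComponentsWithStats(m.astype(np.uint8)); k=1+st[1:,4].argmax(); m=(l==k).astype(np.uint8)
    cs,_=cv2.findContours(m,0,1); cv2.drawContours(m,cs,-1,1,-1); return m.astype(bool)
def bm(f,roi):
    c=gray_mask(f["img"],roi); return c
import sys
vis=[]
for name,B,p0,rt,rs in [("cover",COVER,[413,-330,-37],(398,265,475,338),(318,340,415,415)),
      ("house",HOUSE,[535,-61,-2],(296,216,358,288),None)]:
    fs,rois=[T],[rt]
    if rs: fs.append(S_);rois.append(rs)
    ms=[gm(f,r) for f,r in zip(fs,rois)]
    for k in range(len(fs)):
        print(name,k,fit(fs[k:k+1],B,ms[k:k+1],rois[k:k+1],p0))
    p,_=fit(fs,B,ms,rois,p0); print(name,"both",p)
    s=sil(T,B,p,rt); v=np.dstack([ms[0]*255,s*255,0*s]).astype(np.uint8); vis.append(cv2.resize(v,(400,400)))
cv2.imwrite("pics/fit1.png",np.hstack(vis))
E
python3 fit1.py
```

```text
cover 0 (array([ 417.65185651, -330.99269237,  -37.44972086]), np.float64(0.026937923266068697))
cover 1 (array([ 417.77347286, -332.73863495,  -37.31072961]), np.float64(0.016750720461095048))
cover both [ 418.0805529  -331.9250139   -37.44540402]
house 0 (array([530.83639019, -60.94185212,  -3.68235058]), np.float64(0.057102106308738465))
house both [530.83639019 -60.94185212  -3.68235058]
```

View pics/fit1.png

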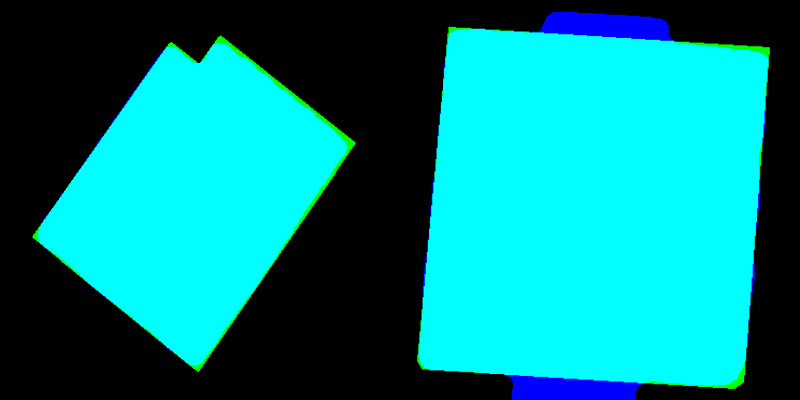

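Run:
```python
from h import *
s=cv2.imread("pics/top0.png")
c=cv2.resize(s[212:292,285:365],(600,600),interpolation=cv2.INTER_CUBIC)
f=vision.grab_frame("top")
for p,col in (([530.8,-60.9,-3.7],(0,0,255)),):
    for z,hx,hy in ((50,52,35.5),(50,75,62),(0,75,62)):
        P=place(np.array([[hx,hy,z],[hx,-hy,z],[-hx,-hy,z],[-hx,hy,z]],float),p)
        q=np.array([(proj(f,v)-[284.5,211.5])*7.5-.5 for v in P]).astype(int); cv2.polylines(c,[q],True,col,1)
    v=place(np.array([[55.5,39.5,72.]]),p)[0]; q=(proj(f,v)-[284.5,211.5])*7.5; cv2.circle(c,tuple(q.astype(int)),4,(0,255,0),1)
cv2.imwrite("pics/h1.png",c)
```

```text
(no output)
```

View pics/h1.png

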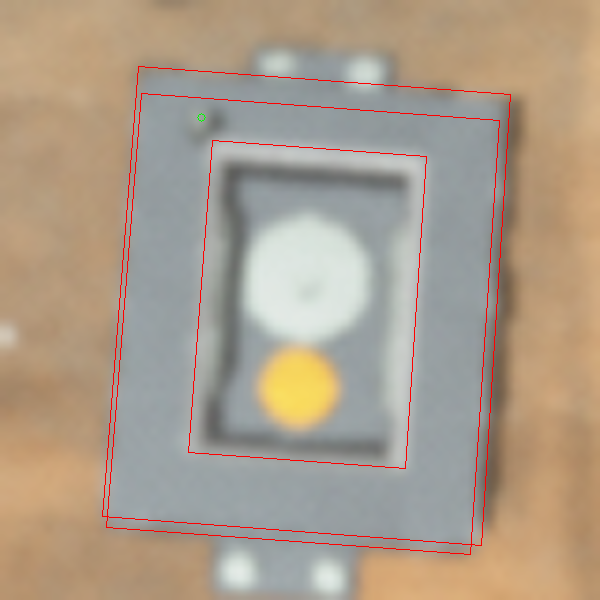

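```bash
python3 -m creep '1.3 -4 0 0 0 0 -1;1.3 -4 0 0 0 0 -1;1.3 -4 0 0 0 0 -1;1.3 -4 0 0 0 0 -1;1.3 -4 0 0 0 0 -1;1.3 -4 0 0 0 0 -1;1.3 -4 0 0 0 0 -1;1.3 -4 0 0 0 0 -1' 30
python3 - <<'E'
from h import *
f=vision.grab_frame("wrist"); cv2.imwrite("pics/w1.png",f["img"][:,:,::-1]); np.savez("w1.npz",**f); print(monitor.state()["ee_rot"])
for q in ["block_center","long_cover_grip","housing_mouth"]:
    for m in models.mark_of("wrist",q): print(q,m, atz(f,m["at"],dict(block_center=15.5,long_cover_grip=51,housing_mouth=50)[q],True))
E
```

```text
time_s: 1.97
ee_pos: [356.0, 200.4, 213.1]
ee_rot: [180.0, -0.3, 64.5]
force: [1.3, 0.6, -0.0]
gripper_width: 91.1
[ 1.79761975e+02 -3.05410699e-02  6.41904944e+01]
block_center {'at': [377.6, 237.9], 'confidence': 0.79} [396.28945791 239.85146726  15.5       ]
block_center {'at': [249.5, 250.4], 'confidence': 0.57} [351.07702371 114.37021221  15.5       ]
```

View pics/w1.png

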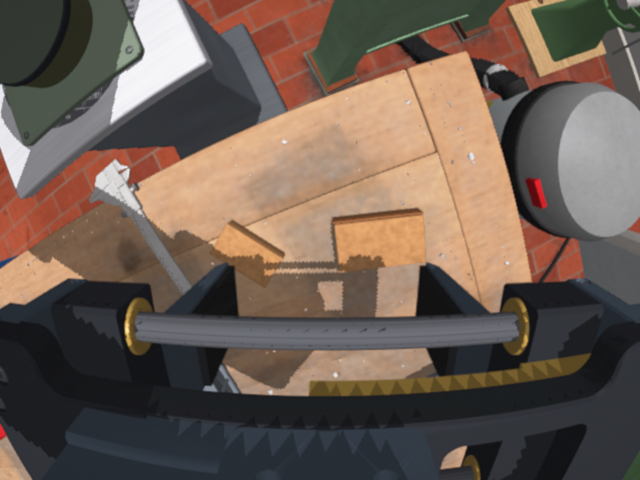

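Run:
```python
from h import *
f=vision.grab_frame("top")
P=np.array([atz(f,np.array(c)/3.5714+[180,275],31)[:2] for c in [(40,52),(160,92),(135,167),(10,125)]])
print(P,P.mean(0)); 
def dirs(P):
  for i in range(4):
    d=P[(i+1)%4]-P[i]; print(np.hypot(*d),np.degrees(np.arctan2(d[1],d[0])))
dirs(P)
w=dict(np.load("w1.npz"))
P=np.array([atz(w,c,31,True)[:2] for c in [(334,217),(422,210),(426,262),(337,270)]]); print(P.mean(0)); dirs(P)
c=cv2.resize(cv2.imread("pics/w1.png")[180:300,200:460],None,fx=3,fy=3,interpolation=cv2.INTER_CUBIC); cv2.imwrite("pics/w1c.png",c)
```

```text
[[436.34089674 269.6575845 ]
 [409.70049693 186.0022553 ]
 [358.65301482 201.01591619]
 [386.31795085 287.61292284]] [397.75308983 236.0721697 ]
87.79478917377112 -107.66430022526072
53.20954277883799 163.61077416016911
90.90869181030237 72.28300454298305
53.147806068570226 -19.745196326094703
[395.18921665 241.18484178]
86.92624026904414 69.4601116389314
54.1948169099712 -17.265140049468307
91.39637038715321 -110.60702304554047
54.01671446931614 158.00229034718618
```

View pics/w1c.png

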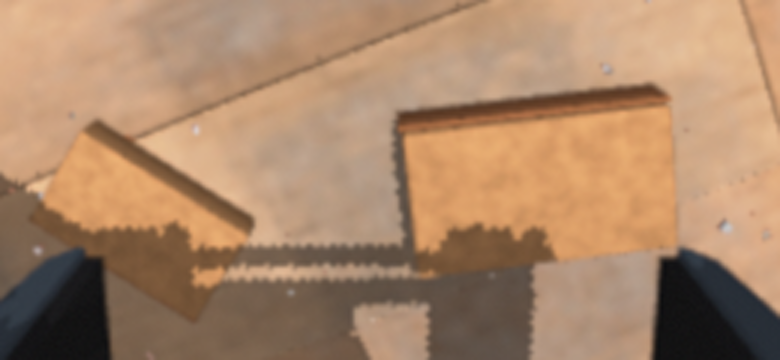

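```bash
python3 -m creep '2.8 -3.7 0 0 0 0 -1;2.8 -3.7 0 0 0 0 -1;2.8 -3.7 0 0 0 0 -1;2.8 -3.7 0 0 0 0 -1;2.8 -3.7 0 0 0 0 -1;2.8 -3.7 0 0 0 0 -1;2.8 -3.7 0 0 0 0 -1;0 0 0 0 0 0 -1' 30
python3 - <<'E'
from h import *
f=vision.grab_frame("wrist"); cv2.imwrite("pics/w2.png",f["img"][:,:,::-1]); np.savez("w2.npz",**f); print(monitor.state()["ee_rot"])
p=[530.8,-60.9,-3.7]
c=f["img"][:,:,::-1].copy()
for z,hx,hy in ((50,52,35.5),(50,75,62),(46,48,31.5)):
    P=place(np.array([[hx,hy,z],[hx,-hy,z],[-hx,-hy,z],[-hx,hy,z]],float),p)
    q=np.array([proj(f,v,True) for v in P]).round().astype(int); print(q.tolist()); cv2.polylines(c,[q],True,(0,0,255),1)
cv2.imwrite("pics/w2o.png",c)
E
```

```text
time_s: 2.88
ee_pos: [543.4, -27.8, 212.5]
ee_rot: [180.0, -0.8, 66.6]
force: [-0.6, -0.3, 0.5]
gripper_width: 91.5
[-179.80849137   -0.83188186   66.59621948]
[[341, 267], [272, 290], [230, 190], [303, 162]]
[[375, 279], [257, 318], [196, 177], [322, 127]]
[[336, 263], [275, 284], [237, 191], [300, 167]]
```

View pics/w2o.png

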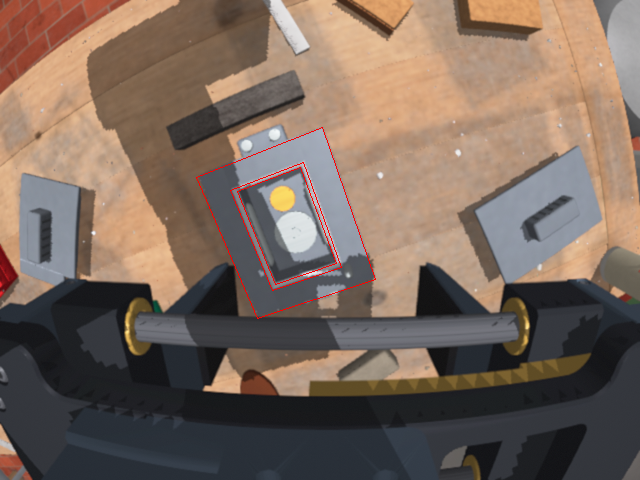

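Run:
```python
from h import *
f=dict(np.load("w2.npz")); 
x0,y0,S=185,115,4
c=cv2.resize(f["img"][y0:y0+210,x0:x0+195,::-1],None,fx=S,fy=S,interpolation=cv2.INTER_CUBIC)[:,:]
c=c[0:800]
c=np.ascontiguousarray(c)
for p,col in (([530.8,-60.9,-3.7],(0,0,255)),):
  for z,hx,hy in ((50,52,35.5),(50,75,62),(46,48,31.5)):
    P=place(np.array([[hx,hy,z],[hx,-hy,z],[-hx,-hy,z],[-hx,hy,z]],float),p)
    q=np.array([(proj(f,v,True)-[x0-.5,y0-.5])*S-.5 for v in P]).round().astype(int); cv2.polylines(c,[q],True,col,1)
cv2.imwrite("pics/w2oc.png",cv2.resize(c,(560,600)))
```

```text
(no output)
```

View pics/w2oc.png

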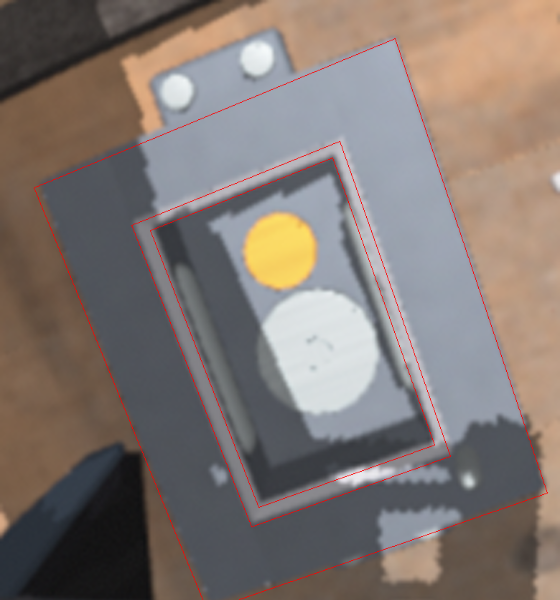

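```bash
python3 -m creep '-1.4 -3.5 0 0 0 -0.03 -1;-1.4 -3.5 -0.5 0 0 -0.03 -1;-1.4 -3.5 -0.5 0 0 -0.03 -1;-1.4 -3.5 -0.5 0 0 -0.03 -1;-1.4 -3.5 -0.5 0 0 -0.03 -1;-1.4 -3.5 -0.5 0 0 -0.03 -1;-1.4 -3.5 -0.5 0 0 -0.03 -1;-1.4 -3.5 -0.5 0 0 -0.03 -1;0 0 0 0 0 0 -1' 30
python3 - <<'E'
from h import *
f=vision.grab_frame("wrist"); cv2.imwrite("pics/w3.png",f["img"][:,:,::-1]); np.savez("w3.npz",**f); print(monitor.state()["ee_rot"])
c=f["img"][:,:,::-1].copy()
p=[418,-332,-37.4]
for z,hx,hy in ((39,64,48),(63,30,11)):
    P=place(np.array([[hx,hy,z],[hx,-hy,z],[-hx,-hy,z],[-hx,hy,z]],float),p)
    q=np.array([proj(f,v,True) for v in P]).round().astype(int); cv2.polylines(c,[q],True,(0,0,255),1)
cv2.imwrite("pics/w3o.png",c)
E
```

```text
time_s: 3.68
ee_pos: [430.4, -290.1, 174.1]
ee_rot: [-179.5, -1.2, 54.3]
force: [0.7, -0.3, 0.1]
gripper_width: 91.0
[-179.47133018   -1.38560775   54.37586662]
```

View pics/w3o.png

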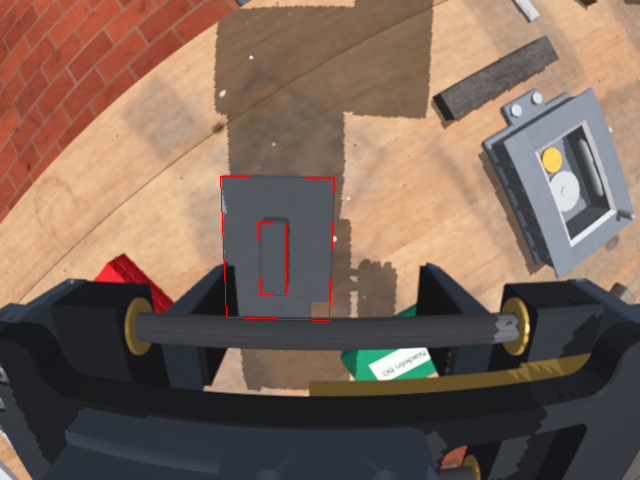

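```bash
cat >> h.py <<'E'
from scipy.spatial.transform import Rotation as Ro
def delta(x,y,z,yaw):
    s=monitor.state(); d=(np.array([x,y,z])-s["ee_pos"])/10
    rv=(Ro.from_euler("xyz",[180,0,yaw],degrees=True)*Ro.from_euler("xyz",s["ee_rot"],degrees=True).inv()).as_rotvec()
    print("cm",d.round(2),"rad",rv.round(4),"t",round(s["time_s"],2),"F",s["force"].round(1),"w",round(s["gripper_width"],1))
E
python3 -c "
from h import *
delta(418,-332,80,52.6)"
```

```text
cm [-1.34 -4.45 -9.45] rad [-0.0249  0.007  -0.0311] t 3.73 F [1.1 1.8 0.4] w 91.2
```

```bash
python3 -m creep '-0.3 -1.1 -2.2 -0.006 0.002 -0.008 -1;-0.3 -1.1 -2.2 -0.006 0.002 -0.008 -1;-0.3 -1.1 -2.2 -0.006 0.002 -0.008 -1;-0.3 -1.1 -2.2 -0.006 0.002 -0.008 -1;0 0 0 0 0 0 -1' 30
python3 -c "
from h import *
delta(418,-332,42,52.6)"
```

```text
time_s: 4.15
ee_pos: [426.7, -320.7, 86.2]
ee_rot: [179.8, -0.2, 53.4]
force: [-0.8, -0.5, -1.0]
gripper_width: 91.0
cm [-0.87 -1.13 -4.42] rad [-0.0016  0.0051 -0.0134] t 4.15 F [-0.8 -0.5 -1. ] w 91.0
```

```bash
python3 -m creep '-0.4 -0.5 -1.5 0 0.003 -0.006 -1;-0.4 -0.5 -1 0 0.003 -0.006 -1;-0.2 -0.3 0 0 0 -0.004 -1;0 0 0 0 0 0 -1' 30
python3 -c "
from h import *
delta(418,-332,42,52.6)"
```

```text
time_s: 4.48
ee_pos: [421.5, -326.4, 62.7]
ee_rot: [-179.9, -0.2, 53.0]
force: [0.8, -0.7, 0.6]
gripper_width: 91.1
cm [-0.35 -0.56 -2.07] rad [-0.0042  0.0007 -0.007 ] t 4.48 F [ 0.8 -0.7  0.6] w 91.1
```

```bash
python3 -m creep '-0.3 -0.5 -0.8 0 0 -0.006 -1;-0.2 -0.4 -0.8 0 0 -0.004 -1;0 0 -0.5 0 0 0 -1;0 0 0 0 0 0 -1' 30
python3 - <<'E'
from h import *
delta(418,-332,42,52.6)
f=vision.grab_frame("wrist"); cv2.imwrite("pics/w4.png",f["img"][:,:,::-1])
E
```

```text
time_s: 4.82
ee_pos: [418.8, -335.8, 43.3]
ee_rot: [179.8, -0.2, 52.5]
force: [-0.3, 0.7, -0.2]
gripper_width: 91.1
cm [-0.08  0.38 -0.13] rad [-0.0008  0.0061  0.0019] t 4.82 F [-0.3  0.7 -0.2] w 91.1
```

View pics/w4.png

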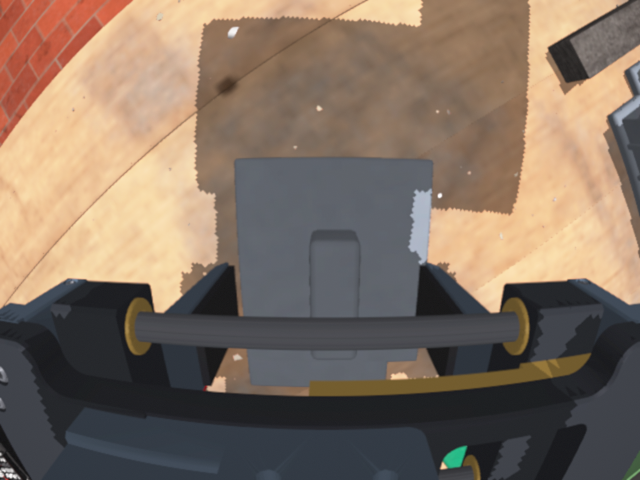

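```bash
python3 -m creep '-0.1 0.4 -0.1 0 0 0 -1;0 0 0 0 0 0 0;0 0 0 0 0 0 1;0 0 0 0 0 0 1;0 0 0 0 0 0 1;0 0 0 0 0 0 1;0 0 0 0 0 0 1;0 0 0 0 0 0 1' 40
python3 - <<'E'
from h import *
delta(418,-332,42,52.6)
E
```

```text
time_s: 5.53
ee_pos: [418.3, -332.1, 43.5]
ee_rot: [179.6, -0.3, 52.5]
force: [-1.0, 0.9, 0.4]
gripper_width: 47.7
cm [-0.03  0.01 -0.15] rad [0.0006 0.008  0.0025] t 5.53 F [-1.   0.9  0.4] w 47.7
```

```bash
python3 -m creep '0 0 0 0 0 0 1;0 0 0 0 0 0 1;0 0 0 0 0 0 1;0 0 0 0 0 0 1;0 0 0 0 0 0 1;0 0 0 0 0 0 1;0 0 0 0 0 0 1' 40
python3 - <<'E'
from h import *
delta(418,-332,42,52.6)
E
```

```text
time_s: 6.12
ee_pos: [418.4, -332.1, 43.6]
ee_rot: [179.6, -0.3, 52.5]
force: [-0.1, 0.4, 0.5]
gripper_width: 22.1
cm [-0.04  0.01 -0.16] rad [0.0006 0.0082 0.0026] t 6.12 F [-0.1  0.4  0.5] w 22.1
```

```bash
python3 -m creep '0 0 1.5 0 0 0 1;0 0 3 0 0 0 1;0 0 3.5 0 0 0 1;0 0 3.5 0 0 0 1;1 2.5 1 0 0 0.05 1;1.1 2.7 0 0 0 0.05 1;1.1 2.7 0 0 0 0.05 1;1.1 2.7 0 0 0 0.05 1;1.1 2.7 0 0 0 0.05 1;1.1 2.7 0 0 0 0.05 1' 40
python3 - <<'E'
from h import *
delta(530.8,-60.9,130,86.3)
E
```

```text
time_s: 6.95
ee_pos: [480.4, -168.9, 172.0]
ee_rot: [179.9, -0.1, 69.8]
force: [0.3, -0.1, -1.2]
gripper_width: 21.9
cm [ 5.04 10.8  -4.2 ] rad [-0.0015  0.002   0.2876] t 6.95 F [ 0.3 -0.1 -1.2] w 21.9
```

```bash
python3 -m creep '1.1 2.3 0 0 0 0.06 1;1.1 2.3 0 0 0 0.06 1;1.1 2.3 0 0 0 0.06 1;1.1 2.3 0 0 0 0.06 1;0.6 1.4 0 0 0 0.04 1;0 0 0 0 0 0 1;0 0 0 0 0 0 1' 40
python3 - <<'E'
from h import *
delta(530.8,-60.9,130,86.3)
f=vision.grab_frame("wrist"); cv2.imwrite("pics/w5.png",f["img"][:,:,::-1]); np.savez("w5.npz",**f)
f=vision.grab_frame("scene"); cv2.imwrite("pics/s5.png",f["img"][:,:,::-1])
E
```

```text
time_s: 7.53
ee_pos: [531.3, -51.3, 169.6]
ee_rot: [-179.8, -0.2, 87.1]
force: [-0.7, 0.6, -1.5]
gripper_width: 22.0
cm [-0.05 -0.96 -3.96] rad [-0.0039 -0.0029 -0.0147] t 7.53 F [-0.7  0.6 -1.5] w 22.0
```

View pics/w5.png

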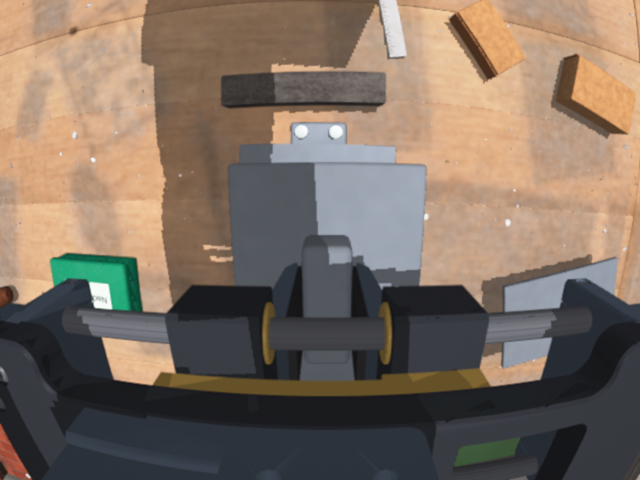

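View pics/s5.png

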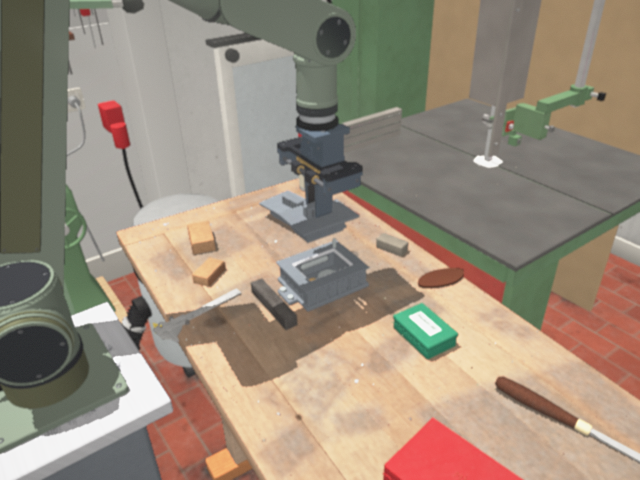

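Run:
```python
from h import *
f=dict(np.load("w5.npz"))
z=169.6-43.6+39
for c in [(229.5,165),(426,165)]: print(atz(f,c,z,True))
p=[531.3,-51.3,-2.9]
print(place(np.array([[-64,-48,z],[-64,48,z]],float),p))
```

```text
[463.7282842  -94.84909873 165.        ]
[468.33848271  -1.05384371 165.        ]
[[ 4.64953500e+02 -9.60005810e+01  1.65000000e+02]
 [ 4.69810422e+02 -1.23522690e-01  1.65000000e+02]]
```

```bash
python3 -c "
import cv2
a=cv2.imread('pics/w5.png');cv2.imwrite('pics/w5c.png',cv2.resize(a[110:310,200:450],None,fx=3,fy=3,interpolation=2))"
```

```text
(no output)
```

View pics/w5c.png

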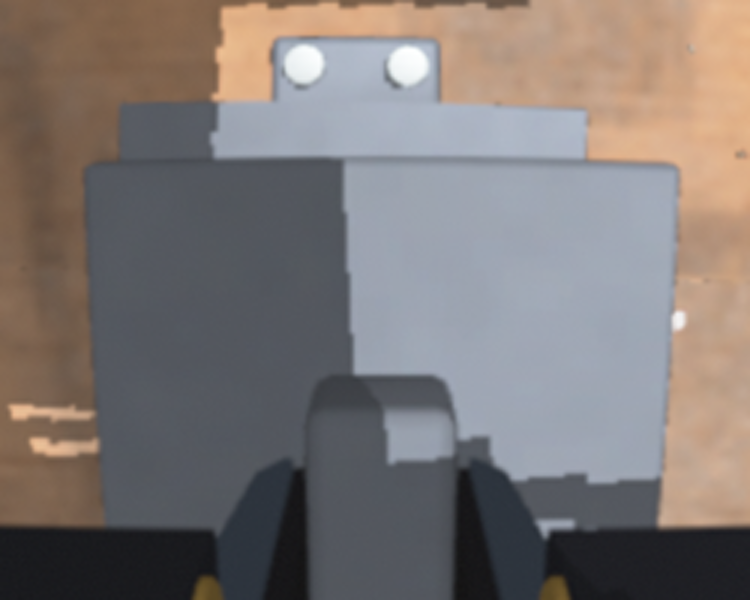

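```bash
python3 -m creep '0 -0.6 -1 -0.002 -0.001 -0.008 1;0 -0.4 -1.5 -0.002 -0.002 -0.007 1;0 0 -1.2 0 0 0 1;0 0 0 0 0 0 1' 40
python3 - <<'E'
from h import *
delta(531.5,-60.9,92,86.3)
E
```

```text
time_s: 7.97
ee_pos: [529.5, -67.5, 130.5]
ee_rot: [179.9, 0.1, 85.7]
force: [-0.2, 0.2, -1.3]
gripper_width: 22.0
cm [ 0.2   0.66 -3.85] rad [0.0025 0.0012 0.0098] t 7.97 F [-0.2  0.2 -1.3] w 22.0
```

```bash
python3 -m creep '0.2 0.6 0 0.002 0.001 0.01 1;0 0 0 0 0 0 1;0 0 0 0 0 0 1' 40
python3 - <<'E'
from h import *
delta(531.5,-60.9,96,86.3)
E
```

```text
time_s: 8.22
ee_pos: [530.5, -63.7, 129.9]
ee_rot: [-179.9, 0.0, 86.1]
force: [-0.5, 0.5, -1.7]
gripper_width: 21.6
cm [ 0.1   0.28 -3.39] rad [ 0.0007 -0.0017  0.0035] t 8.22 F [-0.5  0.5 -1.7] w 21.6
```

```bash
python3 -m creep '0.15 0.4 0 0 0 0.005 1;0 0 0 0 0 0 1;0.05 0.05 -1 0 0 0 1;0 0 -1.2 0 0 0 1;0 0 -0.7 0 0 0 1;0 0 0 0 0 0 1' 40
python3 - <<'E'
from h import *
delta(531.5,-60.9,96,86.3)
E
```

```text
time_s: 8.72
ee_pos: [534.8, -58.6, 101.4]
ee_rot: [179.7, 0.1, 86.5]
force: [-0.0, 1.1, -2.2]
gripper_width: 21.6
cm [-0.33 -0.23 -0.54] rad [ 0.0017  0.0048 -0.0027] t 8.72 F [-0.   1.1 -2.2] w 21.6
```

```bash
python3 -m creep '-0.3 -0.2 0 0 0 0 1;0 0 0 0 0 0 1' 40
python3 - <<'E'
from h import *
delta(531.5,-60.9,96,86.3)
E
```

```text
time_s: 8.88
ee_pos: [531.2, -60.5, 100.7]
ee_rot: [179.8, 0.1, 86.5]
force: [0.4, 0.2, -1.8]
gripper_width: 21.8
cm [ 0.03 -0.04 -0.47] rad [ 0.0015  0.0032 -0.0033] t 8.88 F [ 0.4  0.2 -1.8] w 21.8
```

```bash
python3 -m creep '0 0 -0.8 0 0 0 1;0 0 0 0 0 0 1' 40
python3 - <<'E'
from h import *
delta(531.5,-60.9,80,86.3)
E
```

```text
time_s: 9.05
ee_pos: [531.5, -60.7, 92.7]
ee_rot: [179.7, 0.1, 86.5]
force: [-0.0, 0.3, -1.1]
gripper_width: 21.9
cm [ 0.   -0.02 -1.27] rad [ 0.0017  0.0048 -0.003 ] t 9.05 F [-0.   0.3 -1.1] w 21.9
```

```bash
python3 -m creep '0 0 -0.6 0 0 0 1;0 0 0 0 0 0 1' 40
python3 - <<'E'
from h import *
delta(531.5,-60.9,80,86.3)
E
python3 -m creep '0 0 -0.4 0 0 0 1;0 0 0 0 0 0 1' 40
python3 - <<'E'
from h import *
delta(531.5,-60.9,80,86.3)
E
```

```text
time_s: 9.22
ee_pos: [531.7, -60.8, 86.4]
ee_rot: [179.7, 0.1, 86.5]
force: [-1.2, 0.1, -1.6]
gripper_width: 21.8
cm [-0.02 -0.01 -0.64] rad [ 0.0019  0.0055 -0.0029] t 9.22 F [-1.2  0.1 -1.6] w 21.8
time_s: 9.38
ee_pos: [531.9, -60.8, 82.0]
ee_rot: [179.7, 0.1, 86.5]
force: [-0.1, 0.4, -1.4]
gripper_width: 21.6
cm [-0.04 -0.01 -0.2 ] rad [ 0.0019  0.0058 -0.0028] t 9.38 F [-0.1  0.4 -1.4] w 21.6
```

```bash
python3 -m creep '0 0 -0.25 0 0 0 1;0 0 0 0 0 0 1' 40
python3 -m creep '0 0 -0.1 0 0 0 1;0 0 0 0 0 0 1' 40
```

```text
time_s: 9.55
ee_pos: [532.2, -60.5, 79.3]
ee_rot: [179.6, 0.0, 86.4]
force: [-0.2, 0.8, -2.4]
gripper_width: 21.8
time_s: 9.72
ee_pos: [532.5, -60.4, 78.5]
ee_rot: [179.6, 0.0, 86.4]
force: [-0.2, 0.7, -0.2]
gripper_width: 21.8
```

```bash
python3 -m creep '0 0 0 0 0 0 -0.2;0 0 0 0 0 0 -0.2;0 0 0 0 0 0 -0.2;0 0 0 0 0 0 -0.2;0 0 0 0 0 0 -0.2;0 0 1 0 0 0 -0.2;0 0 3 0 0 0 -0.2;0 0 3 0 0 0 -0.2;0 0 3 0 0 0 -1;-1 1 3 0 0 0 -1;0 0 0 0 0 0 -1' 40
python3 - <<'E'
from h import *
for n in("wrist","scene","top"):
  f=vision.grab_frame(n); cv2.imwrite(f"pics/{n}6.png",f["img"][:,:,::-1]); np.savez(f"{n}6.npz",**f)
E
```

```text
time_s: 10.63
ee_pos: [520.8, -50.7, 216.6]
ee_rot: [179.7, 0.1, 86.4]
force: [0.3, 0.1, 1.6]
gripper_width: 71.7
```

View pics/wrist6.png

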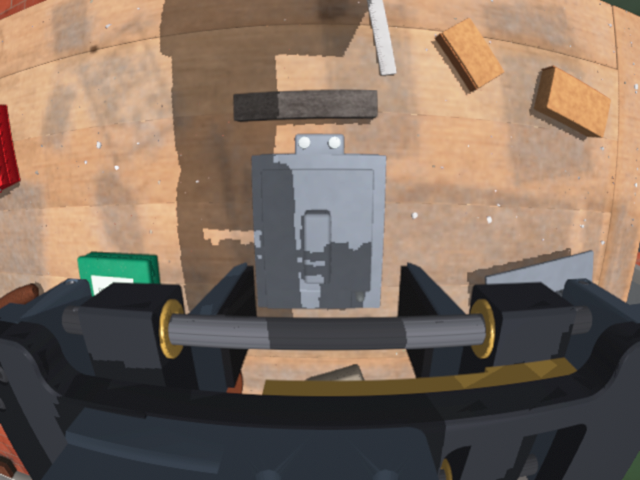

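View pics/scene6.png

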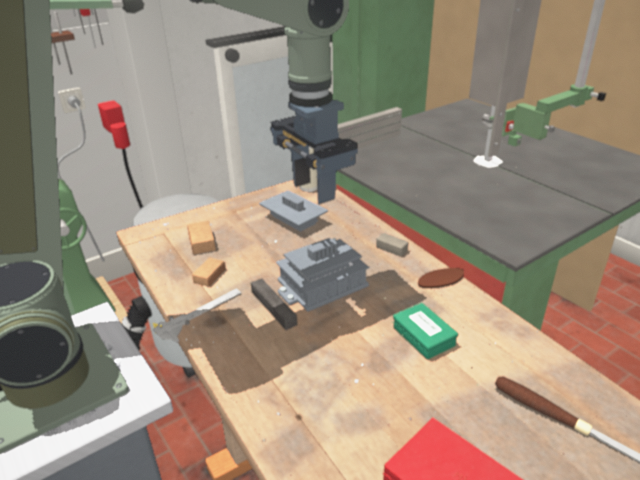

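Run:
```python
from h import *
out=[]
for n,(x0,y0,w,h),S,fi in (("wrist",(235,140,165,180),3.3,True),("scene",(265,225,115,90),3.4,False)):
    f=dict(np.load(f"{n}6.npz"))
    c=np.ascontiguousarray(cv2.resize(f["img"][y0:y0+h,x0:x0+w,::-1],None,fx=S,fy=S,interpolation=cv2.INTER_CUBIC))
    for dz,col in ((35,(0,0,255)),(17,(0,255,0))):
      for z,hx,hy in ((39,64,48),(63,30,11)):
        P=place(np.array([[hx,hy,z],[hx,-hy,z],[-hx,-hy,z],[-hx,hy,z]],float),[530.8,-60.9,-3.7,dz])
        q=np.array([(proj(f,v,fi)-[x0-.5,y0-.5])*S-.5 for v in P]).round().astype(int); cv2.polylines(c,[q],True,col,1)
    out.append(cv2.copyMakeBorder(c,0,max(0,600-c.shape[0]),0,0,0)[:600])
o=np.hstack(out); print(o.shape); cv2.imwrite("pics/o6.png",cv2.resize(o,(800,int(600*800/o.shape[1]))))
```

```text
(600, 935, 3)
```

View pics/o6.png

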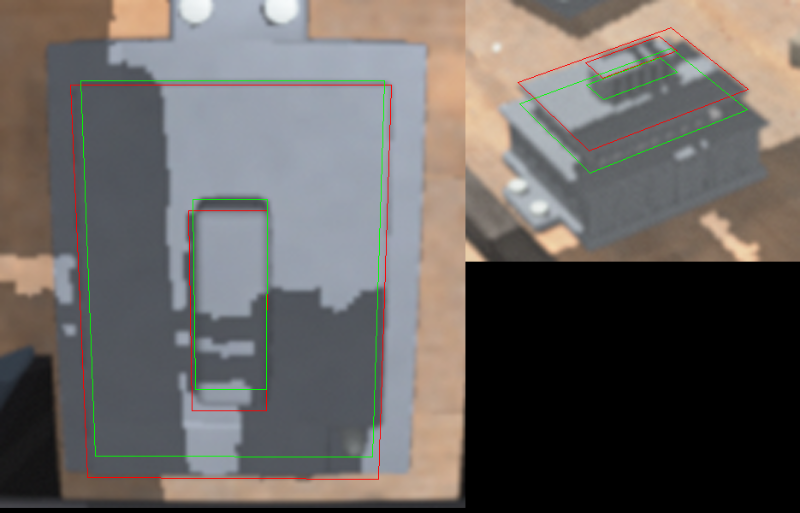

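Run:
```python
from h import *
for n,(x0,y0,w,h),S,fi in (("wrist",(235,140,165,180),3.3,True),("scene",(265,225,115,90),6.5,False)):
    f=dict(np.load(f"{n}6.npz"))
    c=np.ascontiguousarray(cv2.resize(f["img"][y0:y0+h,x0:x0+w,::-1],None,fx=S,fy=S,interpolation=cv2.INTER_CUBIC))
    c=cv2.convertScaleAbs(c,alpha=1.7,beta=-40)
    cv2.imwrite(f"pics/e6{n}.png",c)
```

```text
(no output)
```

View pics/e6wrist.png

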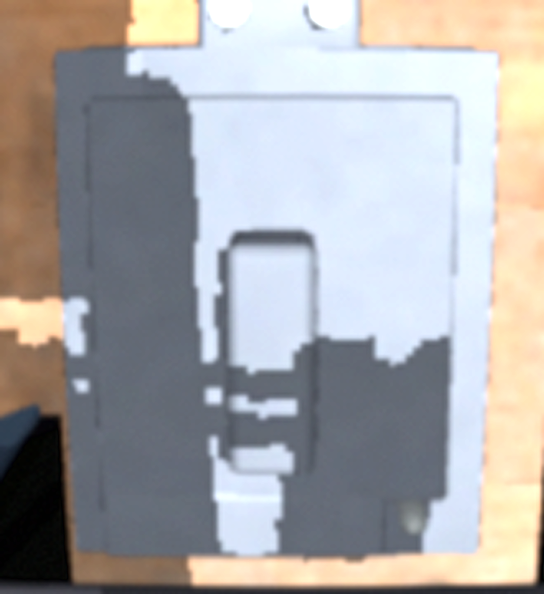

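View pics/e6scene.png

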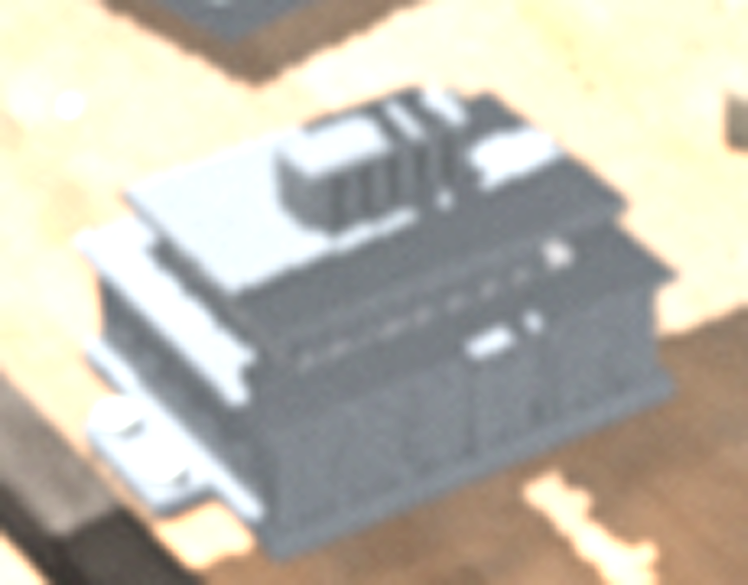

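```bash
python3 -m creep '-0.8 1.8 0 0 0 -0.12 -1;-0.8 1.8 0 0 0 -0.12 -1;-0.8 1.8 0 0 0 -0.12 -1;-0.8 1.8 0 0 0 -0.12 -1;-0.8 1.8 0 0 0 -0.12 -1;-0.8 1.8 0 0 0 -0.12 -1;-0.8 1.8 0 0 0 -0.12 -1;-0.8 1.8 0 0 0 -0.12 -1;-0.8 1.8 0 0 0 -0.12 -1;-0.8 1.8 0 0 0 -0.12 -1;-0.8 1.8 0 0 0 -0.12 -1;-0.8 1.8 0 0 0 -0.12 -1' 40
python3 - <<'E'
from h import *
delta(396,240,120,-19)
E
```

```text
time_s: 11.78
ee_pos: [409.3, 166.7, 189.5]
ee_rot: [-178.8, 2.1, 0.5]
force: [0.2, 1.0, 0.6]
gripper_width: 91.0
cm [-1.33  7.33 -6.95] rad [-0.0261 -0.0328 -0.3396] t 11.78 F [0.2 1.  0.6] w 91.0
```

```bash
python3 -m creep '-0.4 1.9 0 -0.006 -0.008 -0.09 -1;-0.4 1.9 0 -0.006 -0.008 -0.09 -1;-0.4 1.9 0 -0.006 -0.008 -0.09 -1;-0.3 1.6 0 -0.006 -0.008 -0.08 -1;0 0 0 0 0 0 -1' 40
python3 - <<'E'
from h import *
delta(396,240,120,-19)
f=vision.grab_frame("wrist"); cv2.imwrite("pics/w7.png",f["img"][:,:,::-1]); np.savez("w7.npz",**f)
E
```

```text
time_s: 12.2
ee_pos: [387.7, 242.1, 180.9]
ee_rot: [179.4, 0.8, -20.8]
force: [-0.2, 0.1, 0.6]
gripper_width: 91.1
cm [ 0.83 -0.21 -6.09] rad [ 0.0044 -0.0165  0.0312] t 12.2 F [-0.2  0.1  0.6] w 91.1
```

View pics/w7.png

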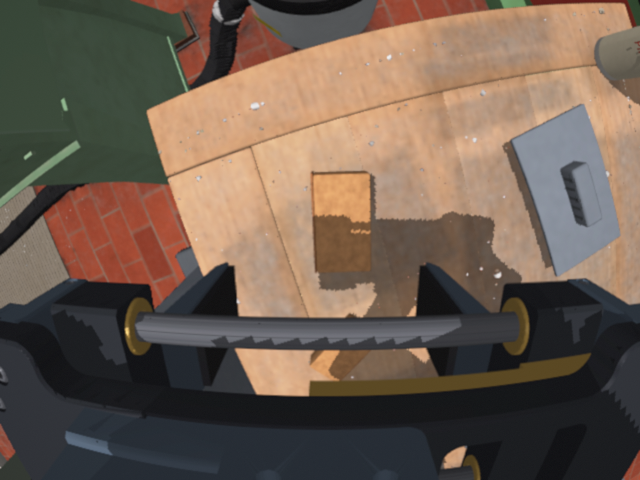

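```bash
python3 -c "
import cv2
a=cv2.imread('pics/w7.png');cv2.imwrite('pics/w7c.png',cv2.resize(a[150:300,280:400],None,fx=4,fy=4,interpolation=2))"
```

```text
(no output)
```

View pics/w7c.png

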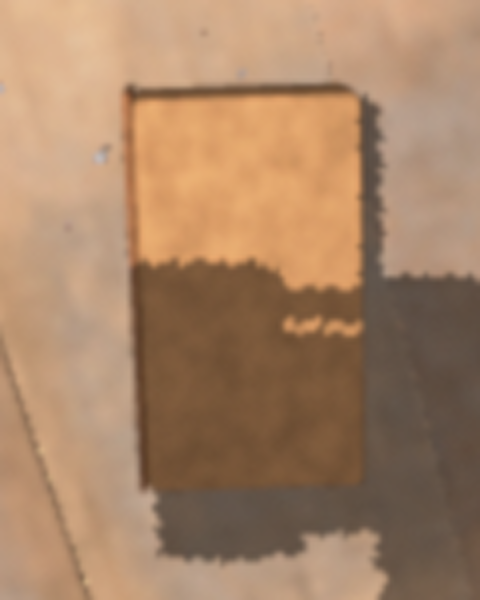

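Run:
```python
from h import *
w=dict(np.load("w7.npz"))
P=np.array([atz(w,np.array(c)/4+[279.6,149.6],31,True)[:2] for c in [(134,97),(361,95),(363,486),(146,488)]]); print(P.mean(0))
for i in range(4):
    d=P[(i+1)%4]-P[i]; print(np.hypot(*d),np.degrees(np.arctan2(d[1],d[0])))
delta(396,241,60,-19)
```

```text
[399.65511177 240.87099663]
48.72272363321013 -19.899386090258016
88.73471101171762 -108.9187866190257
49.58654308281481 159.95256272428875
88.59600587202064 70.5241722916423
cm [  0.84   0.03 -12.06] rad [ 0.0059 -0.0174  0.0284] t 12.25 F [-0.9 -0.  -0.9] w 91.1
```

```bash
python3 -m creep '0.3 0 -2.5 0.001 -0.004 0.008 -1;0.3 0 -3 0.001 -0.004 0.008 -1;0.3 0 -3 0.001 -0.004 0.006 -1;0 0 -2.5 0 0 0 -1;0 0 0 0 0 0 -1;0 0 0 0 0 0 -1' 40
python3 - <<'E'
from h import *
delta(399,241,7,-19.5)
E
```

```text
time_s: 12.75
ee_pos: [396.3, 234.9, 63.9]
ee_rot: [179.4, 0.4, -18.8]
force: [-0.4, 0.5, -0.2]
gripper_width: 91.3
cm [ 0.27  0.61 -5.69] rad [ 0.0081 -0.01   -0.0126] t 12.75 F [-0.4  0.5 -0.2] w 91.3
```

```bash
python3 -m creep '0.25 0.6 0 0.008 -0.01 -0.012 -1;0 0 0 0 0 0 -1;0 0 -1.5 0 0 0 -1;0 0 -1.2 0 0 0 -1;0 0 0 0 0 0 -1' 40
python3 - <<'E'
from h import *
delta(399,241,7,-19.5)
E
```

```text
time_s: 13.17
ee_pos: [403.8, 242.4, 42.1]
ee_rot: [-179.4, -0.5, -19.5]
force: [-0.5, 0.8, 0.5]
gripper_width: 91.0
cm [-0.48 -0.14 -3.51] rad [-0.0062  0.0112  0.0005] t 13.17 F [-0.5  0.8  0.5] w 91.0
```

```bash
python3 -m creep '-0.35 -0.1 0 -0.004 0.008 0 -1;0 0 0 0 0 0 -1;0 0 -1 0 0 0 -1;0 0 -1 0 0 0 -1;0 0 0 0 0 0 -1' 40
python3 - <<'E'
from h import *
delta(399,241,7,-19.5)
E
```

```text
time_s: 13.58
ee_pos: [403.6, 243.5, 26.3]
ee_rot: [-179.4, -0.5, -19.5]
force: [-0.2, -0.9, -0.6]
gripper_width: 91.2
cm [-0.46 -0.25 -1.93] rad [-0.0076  0.0125 -0.0004] t 13.58 F [-0.2 -0.9 -0.6] w 91.2
```

```bash
python3 -m creep '-0.4 -0.2 -0.6 -0.008 0.012 0 -1;0 0 0 0 0 0 -1' 40
python3 - <<'E'
from h import *
delta(399,241,7,-19.5)
E
```

```text
time_s: 13.75
ee_pos: [399.4, 241.4, 20.2]
ee_rot: [180.0, -0.0, -19.5]
force: [-0.2, 0.1, 0.3]
gripper_width: 91.2
cm [-0.04 -0.04 -1.32] rad [ 0.0009 -0.     -0.0005] t 13.75 F [-0.2  0.1  0.3] w 91.2
```

```bash
python3 -m creep '0 0 -0.8 0 0 0 -1;0 0 0 0 0 0 -1' 40
python3 -m creep '0 0 -0.4 0 0 0 -1;0 0 0 0 0 0 -1' 40
python3 - <<'E'
from h import *
delta(399,241,7,-19.5)
f=vision.grab_frame("wrist"); cv2.imwrite("pics/w8.png",f["img"][:,:,::-1])
E
```

```text
time_s: 13.92
ee_pos: [399.7, 241.6, 11.8]
ee_rot: [180.0, -0.0, -19.5]
force: [-1.0, -0.3, -0.4]
gripper_width: 91.3
time_s: 14.08
ee_pos: [399.7, 241.6, 7.3]
ee_rot: [180.0, -0.0, -19.5]
force: [0.3, -0.4, -0.3]
gripper_width: 91.3
cm [-0.07 -0.06 -0.03] rad [ 0.0005  0.0005 -0.0008] t 14.08 F [ 0.3 -0.4 -0.3] w 91.3
```

View pics/w8.png

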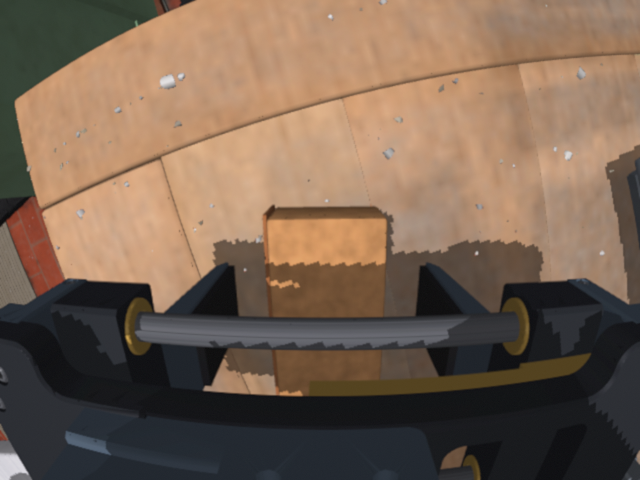

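Block is centred between the fingers (265–387 vs. mid 327). Close on it.

```bash
python3 -m creep '0 0 0 0 0 0 1;0 0 0 0 0 0 1;0 0 0 0 0 0 1;0 0 0 0 0 0 1;0 0 0 0 0 0 1;0 0 0 0 0 0 1;0 0 0 0 0 0 1;0 0 0 0 0 0 1;0 0 0 0 0 0 1' 45
python3 - <<'E'
from h import *
delta(399,241,7,-19.5)
E
```

```text
time_s: 14.88
ee_pos: [400.6, 242.1, 8.2]
ee_rot: [-179.9, -0.1, -19.5]
force: [0.3, -0.2, -0.1]
gripper_width: 50.0
cm [-0.16 -0.11 -0.12] rad [-0.0007  0.0026 -0.0007] t 14.88 F [ 0.3 -0.2 -0.1] w 50.0
```

```bash
python3 -m creep '0 0 1.5 0 0 0 1;0 0 3.5 0 0 0 1;0 0 3.8 0 0 0 1;0 0 3.8 0 0 0 1;1.1 -2.5 3 0 0 -0.11 1;1.1 -2.5 1 0 0 -0.11 1;1.1 -2.5 0.4 0 0 -0.11 1;1.1 -2.5 0.4 0 0 -0.11 1;1.1 -2.5 0.4 0 0 -0.11 1;1.1 -2.5 0.4 0 0 -0.11 1;1.1 -2.5 0.4 0 0 -0.11 1;1.1 -2.5 0.4 0 0 -0.11 1' 45
python3 - <<'E'
from h import *
delta(531,-61,160,-93.7)
E
```

```text
time_s: 15.88
ee_pos: [485.6, 35.5, 207.0]
ee_rot: [-179.9, 0.2, -71.6]
force: [-0.3, -0.1, -1.1]
gripper_width: 49.6
cm [ 4.54 -9.65 -4.7 ] rad [-0.0044  0.0019 -0.3849] t 15.88 F [-0.3 -0.1 -1.1] w 49.6
```

```bash
python3 -m creep '1.1 -2.4 0 0 0 -0.1 1;1.1 -2.4 0 0 0 -0.1 1;1.1 -2.4 0 0 0 -0.1 1;0.6 -1 0 0 0 -0.06 1;0 0 0 0 0 0 1;0 0 0 0 0 0 1' 45
python3 - <<'E'
from h import *
delta(531,-61,120,-93.7)
f=vision.grab_frame("wrist"); cv2.imwrite("pics/w9.png",f["img"][:,:,::-1]); np.savez("w9.npz",**f)
E
```

```text
time_s: 16.38
ee_pos: [526.8, -56.1, 206.8]
ee_rot: [-179.8, 0.1, -93.9]
force: [0.5, -0.5, -1.1]
gripper_width: 50.1
cm [ 0.42 -0.49 -8.68] rad [-0.0022  0.0033  0.0026] t 16.38 F [ 0.5 -0.5 -1.1] w 50.1
```

View pics/w9.png

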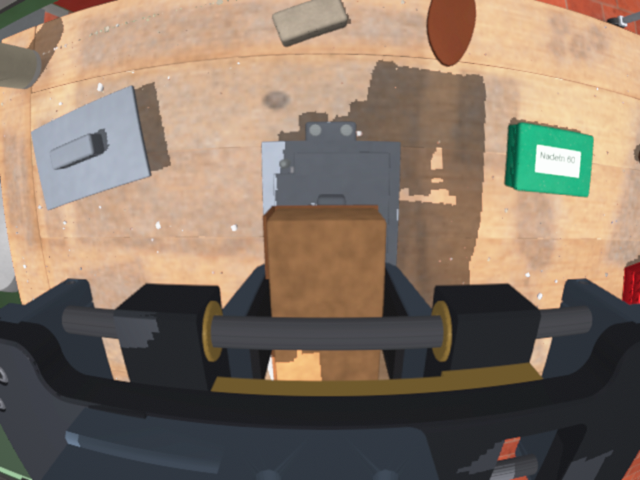

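```bash
python3 -m creep '0.2 -0.25 -2.5 0 0.003 0.002 1;0.2 -0.25 -2.5 0 0 0 1;0 0 -1.5 0 0 0 1;0 0 0 0 0 0 1' 45
python3 - <<'E'
from h import *
delta(531,-61,120,-93.7)
E
```

```text
time_s: 16.77
ee_pos: [529.6, -56.7, 141.4]
ee_rot: [-179.8, 0.2, -93.1]
force: [0.7, 0.2, -0.8]
gripper_width: 49.9
cm [ 0.14 -0.43 -2.14] rad [-0.0032  0.0036 -0.0099] t 16.77 F [ 0.7  0.2 -0.8] w 49.9
```

```bash
python3 -m creep '0.15 -0.45 -1 -0.003 0.004 -0.01 1;0 0 0 0 0 0 1' 45
python3 - <<'E'
from h import *
delta(531,-61,112,-93.7)
E
```

```text
time_s: 16.93
ee_pos: [530.4, -59.5, 131.2]
ee_rot: [179.9, 0.0, -93.5]
force: [-0.5, 0.2, -0.5]
gripper_width: 50.0
cm [ 0.06 -0.15 -1.92] rad [-0.0004 -0.0015 -0.0031] t 16.93 F [-0.5  0.2 -0.5] w 50.0
```

```bash
python3 -m creep '0.05 -0.15 -1 0 0 -0.003 1;0 0 0 0 0 0 1;0 0 -0.6 0 0 0 1;0 0 0 0 0 0 1' 45
python3 - <<'E'
from h import *
delta(531,-61,112,-93.7)
f=vision.grab_frame("scene"); cv2.imwrite("pics/s9.png",cv2.resize(f["img"][150:330,220:460,::-1],None,fx=3,fy=3,interpolation=2))
E
```

```text
time_s: 17.27
ee_pos: [532.5, -60.5, 116.1]
ee_rot: [-179.8, 0.0, -93.6]
force: [0.3, 1.0, -1.4]
gripper_width: 49.8
cm [-0.15 -0.05 -0.41] rad [ 0.      0.003  -0.0017] t 17.27 F [ 0.3  1.  -1.4] w 49.8
```

View pics/s9.png

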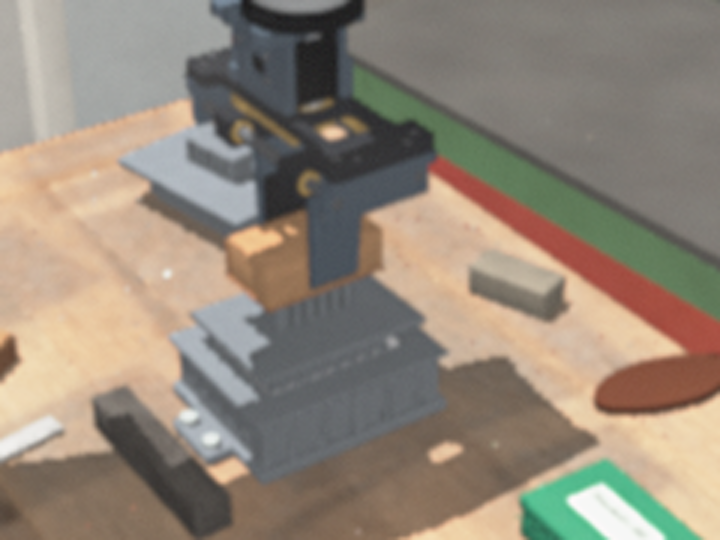

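Block is above the bar, level and centred. Press down.

```bash
python3 -m creep '-0.15 0 -0.8 0 0.002 0 1;0 0 -0.4 0 0 0 1' 45
python3 -m creep '0 0 -0.3 0 0 0 1;0 0 -0.3 0 0 0 1' 45
python3 -m creep '0 0 -0.4 0 0 0 1;0 0 -0.4 0 0 0 1' 45
```

```text
time_s: 17.48
ee_pos: [532.6, -60.8, 105.6]
ee_rot: [-179.7, -0.0, -93.6]
force: [-3.7, 0.1, 11.6]
gripper_width: 49.9
time_s: 17.65
ee_pos: [532.5, -60.9, 101.5]
ee_rot: [-179.6, -0.0, -93.6]
force: [-1.2, 0.6, 5.8]
gripper_width: 49.6
time_s: 17.82
ee_pos: [532.5, -61.1, 94.0]
ee_rot: [-179.6, -0.0, -93.6]
force: [-0.6, -0.8, -2.4]
gripper_width: 49.8
```

```bash
python3 -m creep '0 0 -0.4 0 0 0 1;0 0 -0.2 0 0 0 1' 45
python3 -m creep '0 0 -0.2 0 0 0 1;0 0 -0.2 0 0 0 1' 45
```

```text
time_s: 17.98
ee_pos: [532.5, -61.1, 88.2]
ee_rot: [-179.6, -0.0, -93.6]
force: [-5.7, 0.9, 25.1]
gripper_width: 49.7
time_s: 18.15
ee_pos: [532.5, -61.1, 88.2]
ee_rot: [-179.6, -0.0, -93.6]
force: [-5.3, 1.3, 16.8]
gripper_width: 49.6
```

```bash
python3 -m creep '0 0 1 0 0 0 1;0 0 3 0 0 0 1;0 0 3.5 0 0 0 1;0 0 3.5 0 0 0 1;-1.3 3 1 0 0 0.1 1;-1.3 3 0 0 0 0.11 1;-1.3 3 0 0 0 0.11 1;-1.3 3 0 0 0 0.11 1;-1.3 3 0 0 0 0.11 1;-1.3 3 0 0 0 0.11 1;-1.3 3 0 0 0 0.11 1' 45
python3 - <<'E'
from h import *
delta(400,242,60,-19.5)
f=vision.grab_frame("scene"); np.savez("scene10.npz",**f)
x0,y0,w,h,S=255,215,125,100,6
c=np.ascontiguousarray(cv2.resize(f["img"][y0:y0+h,x0:x0+w,::-1],None,fx=S,fy=S,interpolation=2))
for z,hx,hy in ((39,64,48),(63,30,11)):
    P=place(np.array([[hx,hy,z],[hx,-hy,z],[-hx,-hy,z],[-hx,hy,z]],float),[530.8,-60.9,-3.7,17])
    q=np.array([(proj(f,v)-[x0-.5,y0-.5])*S-.5 for v in P]).round().astype(int); cv2.polylines(c,[q],True,(0,255,0),1)
cv2.imwrite("pics/s10.png",c)
E
```

```text
time_s: 19.07
ee_pos: [440.1, 151.3, 209.8]
ee_rot: [-179.4, -0.3, -48.7]
force: [1.0, -0.2, -1.2]
gripper_width: 49.6
cm [ -4.01   9.07 -14.98] rad [-0.0056  0.0104  0.51  ] t 19.07 F [ 1.  -0.2 -1.2] w 49.6
```

View pics/s10.png

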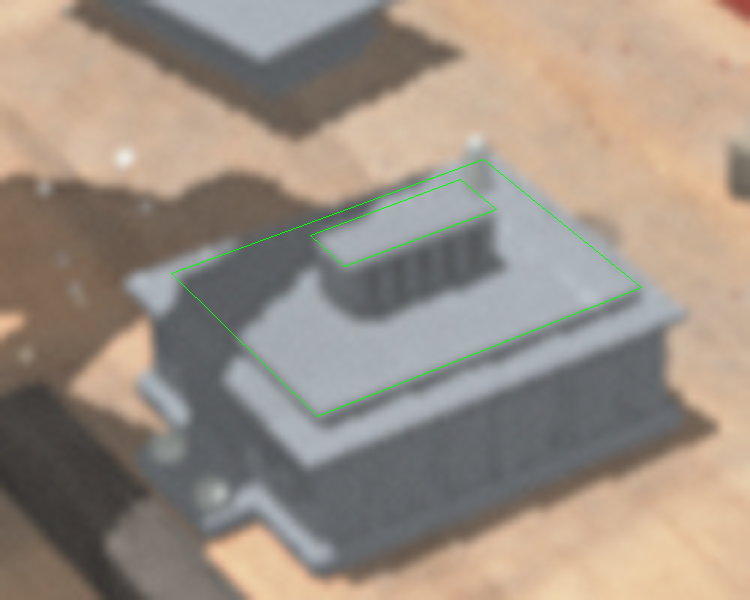

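The lip outline matches the fully-home prediction. Now return the block.

```bash
python3 -m creep '-1 2.2 -1.5 0 0.003 0.12 1;-1 2.2 -2 0 0.003 0.12 1;-1 2.2 -2 0 0.003 0.12 1;-0.5 1 -2 0 0 0.1 1;0 0 -1.5 0 0 0 1;0 0 -1 0 0 0 1;0 0 0 0 0 0 1' 45
python3 - <<'E'
from h import *
delta(400,242,9,-19.5)
E
```

```text
time_s: 19.7
ee_pos: [399.9, 238.6, 104.1]
ee_rot: [-179.4, 0.3, -20.8]
force: [0.4, -0.9, -0.5]
gripper_width: 49.7
cm [ 0.01  0.34 -9.51] rad [-0.0117 -0.0016  0.0225] t 19.7 F [ 0.4 -0.9 -0.5] w 49.7
```

```bash
python3 -m creep '0 0.3 -2 -0.012 0 0.02 1;0 0 -2.5 0 0 0 1;0 0 -2 0 0 0 1;0 0 0 0 0 0 1' 45
python3 - <<'E'
from h import *
delta(400,242,9,-19.5)
E
```

```text
time_s: 20.03
ee_pos: [402.5, 242.2, 38.3]
ee_rot: [-179.8, -0.1, -19.7]
force: [-0.7, -0.5, -1.1]
gripper_width: 49.8
cm [-0.25 -0.02 -2.93] rad [-0.0016  0.0033  0.004 ] t 20.03 F [-0.7 -0.5 -1.1] w 49.8
```

```bash
python3 -m creep '-0.2 0 -1.4 -0.002 0.003 0 1;0 0 0 0 0 0 1;0 0 -0.8 0 0 0 1;0 0 0 0 0 0 1' 45
python3 - <<'E'
from h import *
delta(400,242,9,-19.5)
E
```

```text
time_s: 20.37
ee_pos: [403.4, 242.7, 18.4]
ee_rot: [-179.8, -0.2, -19.9]
force: [-0.6, 0.1, -0.3]
gripper_width: 49.6
cm [-0.34 -0.07 -0.94] rad [-0.0017  0.0042  0.0065] t 20.37 F [-0.6  0.1 -0.3] w 49.6
```

```bash
python3 -m creep '0 0 -0.6 -0.002 0.004 0 1;0 0 0 0 0 0 1' 45
python3 -m creep '0 0 -0.3 0 0 0 1;0 0 0 0 0 0 1' 45
```

```text
time_s: 20.53
ee_pos: [405.0, 243.3, 13.8]
ee_rot: [-179.9, -0.2, -19.9]
force: [-0.7, 0.4, -0.4]
gripper_width: 49.8
time_s: 20.7
ee_pos: [405.9, 243.7, 11.5]
ee_rot: [-179.8, -0.2, -19.9]
force: [-0.5, 0.2, -0.6]
gripper_width: 49.7
```

```bash
python3 -m creep '-0.1 0 -0.3 0 0.003 0 1;0 0 0 0 0 0 1' 45
python3 -m creep '0 0 -0.1 0 0 0 1;0 0 0 0 0 0 1' 45
```

```text
time_s: 20.87
ee_pos: [405.2, 243.8, 8.7]
ee_rot: [-179.8, -0.1, -19.9]
force: [0.4, -0.5, -1.3]
gripper_width: 49.9
time_s: 21.03
ee_pos: [405.6, 244.1, 8.5]
ee_rot: [-179.7, -0.1, -19.9]
force: [-0.8, 0.1, -0.5]
gripper_width: 49.8
```

```bash
python3 -m creep '0 0 0 0 0 0 -0.7;0 0 0 0 0 0 -0.7;0 0 0 0 0 0 -0.7;0 0 0 0 0 0 -0.7;0 0 0 0 0 0 -0.7;0 0 0 0 0 0 -0.7;0 0 1 0 0 0 -0.7;0 0 3 0 0 0 -0.7;0 0 3.5 0 0 0 -0.7;0 0 3.5 0 0 0 -0.7;0 0 3.5 0 0 0 -0.7;0 0 2 0 0 0 -0.7' 45
python3 -m creep '-1 0.5 0 0 0 0 -0.7;0 0 0 0 0 0 -0.7;0 0 0 0 0 0 -0.7'
python3 - <<'E'
from h import *
for n in("wrist","scene","top"):
  f=vision.grab_frame(n); cv2.imwrite(f"pics/{n}11.png",f["img"][:,:,::-1])
E
```

```text
time_s: 22.03
ee_pos: [400.0, 241.0, 174.6]
ee_rot: [179.6, 0.5, -19.9]
force: [-0.2, 0.9, -0.4]
gripper_width: 77.7
time_s: 22.28
ee_pos: [391.7, 247.7, 179.2]
ee_rot: [-179.9, 0.1, -19.9]
force: [-0.1, 0.1, -0.4]
gripper_width: 77.5
```

View pics/wrist11.png

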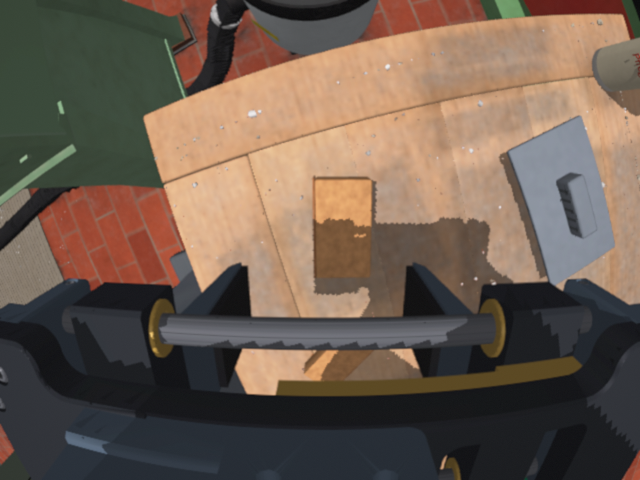

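View pics/scene11.png

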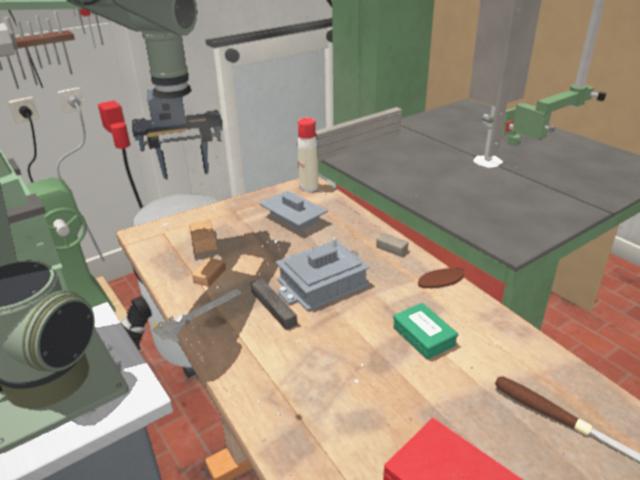

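View pics/top11.png

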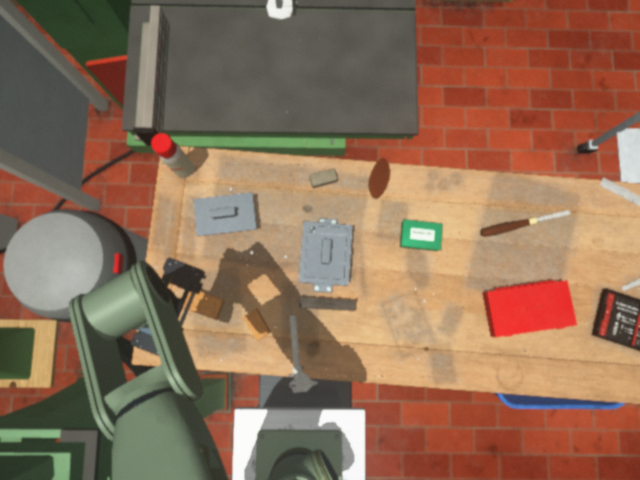

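Block flat on the table (wrist (344,228)), cover down in the housing (scene (322,265)), everything else at its original pixels.

```bash
python3 -c "
from workcell import job
print(job.job_done())"
```

```text
the job is handed in; nothing more can be done
None
```

The gear housing is closed, and I handed the job in at about 22.5 s of the 64 s allowed.

**What I did:** I set the short cover into the opening with its cut corner at the pin and let it go on the rollers. I then gripped the larger cork block and pressed straight down on the grip bar. The cover snapped past the rollers, and I laid the block flat within a few millimetres of where it was.

**Last checks:**
- **Press:** The downward force reached about 12 N, fell to almost nothing as the cover snapped through, then rose to 25 N when it bottomed. The tool height there, 88.2 mm, matches the lip lying on the rim.
- **Cover:** In the scene picture the cover's outline matches the position expected when fully home.
- **Other things:** The last pictures show the block flat and the other things in their original places, with the gripper clear of everything.
- **Disagreements:** No check failed. The trained networks' positions differed between cameras by up to about 20 mm, so I used my own fits to the images, which agreed to about 2 mm. The arm drifted a few millimetres on some moves, and I corrected it wherever position mattered.

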